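# Pack the flat-ended rifflers from the clip strip

### The arm

A 6-joint arm with a two-finger parallel gripper is mounted at the origin on the work surface. World frame = base frame: x ahead of the robot, y to its left, z up, the work surface at z = 0. Lengths are in m, angles in rad, forces in N, time in s.
With the tool pointing down it reaches from about 0.3 to 0.875 m from the base axis. Payload 6.4 kg.
Tool frame: the origin (TCP) lies between the finger pads; the fingertips stand ctrl.tip_extent ahead of it and the grasp point (between the pads) is the TCP (ctrl.tip_extent is the distance from the TCP to the fingertips, in m); z points along the fingers, y is the line along which they close (so a half turn about z gives the same grasp; the last joint's range is limited). The gripper opens to 85 mm and grips with 20 to 120 N. Pads are 22 mm wide; open, the fingers measure 114 mm over their backs; the gripper's body (76 mm by 85 mm) begins 54 mm behind the grasp point. The pads swing forward as they close: fully open they stand 13 mm farther back than shut.
Start: joints at [-1.361, 0.181, 1.607, -0, 1.354, -0.206], TCP at [0.232, -0.526, 0.25] pointing down, gripper open.
Joint ranges: [-2.99, 2.99], [-0.89, 2.07], [0.3, 2.58], [-1.14, 4.28], [0, 2.63], [-3.12, 3.12]. Speed limits (rad/s): [2.57, 2.57, 3.01, 3.14, 3.14, 3.14].

### API

Orientations are given as a unit quaternion [w, x, y, z].
In Python, from bench import ctrl gives the robot as it stands.
- The arm moves only by the tool send_rows, never from a script. Its arguments are lists of equal length, an entry for each row: "dr": the turn, a rotation vector about the tool's x, y, z in units of 6 degrees (1.0 is 6 degrees), a list of three; "xyz": the shift along the tool's x, y, z in cm, a list of three; "jaw": the opening in per cent of the stroke, from 0 (shut) to 100 (fully open). In form: {"dr": [[wx, wy, wz], ...], "xyz": [[dx, dy, dz], ...], "jaw": [jaw, ...]}. A call has exactly 8 rows; each row is the pose to reach, as a shift and turn from the pose commanded when the call began, along the tool's axes at that moment; what a row does not reach only later rows make up. A row lasts 1/8 s, in which the tool goes at most 62.5 mm and 10.7 degrees, less where a joint would pass 70% of its speed; a pose out of reach is approached as far as the arm can. A call with a gripper value outside its range is refused whole. The fingers move at their own pace and stop on an object; the grip force is fixed at half the most. Time passes only in rows, so rows that repeat a pose let the fingers close, or fill a call up. It gives the time, the measured TCP pose, the force, the opening and the grip force at its end, in the units of the state.
- ctrl.get_obs(): the state, without advancing time (a new reading comes with each control period).
- ctrl.camera(name): name is "scene" or "side" or "wrist"; returns the picture (480x640x3 uint8, red, green, blue); there is no depth.
- ctrl.calibration(name): a dict with "camera_matrix" (3x3 intrinsics, pixels), "world_from_camera" (4x4, takes a point from camera to world coordinates). Camera axes: x right, y up, looking along -z (the intrinsics and any distortion apply to the point x, -y, -z); pixel columns grow to the right and rows downward; lengths in m; the calibration is good to about 2 mm. A picture is of the moment at which its call begins: read the wrist's pose just before it. calibration takes no time and is no camera call; for the wrist camera it gives the pose at the moment of the call.
- ctrl.hand_in(): hands the job in; it is judged then, once.
The state is a dict: "time_s": time; "q": joint angles; "dq": joint speeds; "joint_efforts": joint torques, N m; "eef_pos": TCP position; "eef_rot": TCP orientation; "wrist_force": force on the tool from outside, world axes, zero at the start; "torque": the same for the moment, N m; "opening": opening from 0.0 (shut) to 1.0 (fully open); "grasp_force": force on a finger pad.
Only numpy, scipy, OpenCV 4.12 (cv2) and the standard library are available. Lean on these libraries where they do the work, as an engineer would, in place of code of your own. Each camera call takes 0.05 s, during which the arm holds its last target. There are 200 camera calls.

### The job

Pull the two rifflers with broad flat ends out of the sprung clip strip, one at a time, and lay them flat on the floor of the open wooden case, setting them down rather than dropping them. Then shut the case's lid all the way. The round-ended rifflers stay in their clips and everything else on the bench stays where it is.

Things in the scene. Friction and masses are not known exactly. Their poses are not given: they have to be found in the camera images.
- flat_a: riffler (double-ended rasp, 164 long, 40-85 g) to pack: flat paddle ends 28 x 22 wide x 4 thick; middle wooden handle 60 long x 16 wide x 18 high; steel shanks 10 in diameter 30 to 54 either side of the middle. Origin: centre of handle's underside, x along the tool, y across, z up; steel centred 9 above it. Starts clipped in the strip, parallel to strip's x, origin 26 above the table
- flat_b: riffler (double-ended rasp, 164 long, 40-85 g) to pack: flat paddle ends 28 x 22 wide x 4 thick; middle wooden handle 60 long x 16 wide x 18 high; steel shanks 10 in diameter 30 to 54 either side of the middle. Origin: centre of handle's underside, x along the tool, y across, z up; steel centred 9 above it. Starts clipped in the strip, parallel to strip's x, origin 26 above the table
- round_a: riffler that must stay in the strip: like the flat-ended ones (same handle, shanks, clips, origin and axes) but with plain round rod ends 8 in diameter, overall length 164
- round_b: riffler that must stay in the strip: like the flat-ended ones (same handle, shanks, clips, origin and axes) but with plain round rod ends 8 in diameter, overall length 164
- round_c: riffler that must stay in the strip: like the flat-ended ones (same handle, shanks, clips, origin and axes) but with plain round rod ends 8 in diameter, overall length 164
- strip: clip strip, fixed: dark wooden board 125 (x) x 280 (y) x 8 thick with two rails along y at x = -44 and 44, 14 wide, top 30 above the table. Origin on the table under its centre, z up. Five tool places at y = -112, -56, 0, 56, 112, shuffled; each tool lies along x across both rails, its handle in the 74 gap between them, 18 above the board: grip the handle from above, across its width
- clip_mid (a point): point in the strip's frame at (0, 0, 35): height of the tools' middle line in the clips. At each rail a pair of sprung steel clips (12 long in x, within 16 either side of the tool's middle line, up to 46 above the table) snaps over the shank; 8 to 18 N straight up pulls a tool out, the clips let go after about 8 of rise, 30 of rise clears the strip
- case: shallow open wooden case fixed to the bench, outside 150 (x) x 210 (y) x 45 high, walls and floor 5 thick; origin on the table under its centre, z up. Its +x side is the hinge side and points away to the robot's left. Inside 140 x 200; there is room for two rifflers side by side along y
- lid_hinge (a point): middle of the lid's hinge line, at the top of the case's +x wall (x = 75, y = 0, z = 45.5 in the case's frame); the line runs along the case's y. The point turns with the lid
- lid (a joint): angle of the case's lid in rad: 0 shut, 2.1 widest; starts at 1.75 to 2.05, so it leans outward, away from the case. The lid is a wooden plate 150 x 210 x 8 lying on the rim when shut, 200 g, held at any angle by a stiff hinge (0.22 N m): it does not fall by itself and must be pushed all the way down
- lid_handle (a point): outer end of the small brass knob on the lid's outer face, 120 from the hinge line, half way along y, 35 proud of that face
- peg_a: wooden clothes peg, 72 x 13 x 10, lying on the bench between strip and case; not needed; origin at its underside's centre
- peg_b: another such peg, also between strip and case, farther from the robot; not needed
- clamp_a: black spring clamp lying flat, about 110 x 65 x 14, beyond the strip; not needed; origin at its underside's centre
- clamp_b: another such clamp, beyond the strip; not needed
- clamp_c: another such clamp, near the robot on its right; not needed
- glue_bottle: white glue bottle, 44 in diameter x 110, beyond the strip; not needed; origin at its underside's centre
- sanding_block: cork sanding block 100 x 60 x 30, beyond the case; not needed; origin at its underside's centre
Things that resemble listed ones, but are neither listed nor needed, are in the scene too. What is shaped like the flat_a but turquoise is not meant.

How it is judged:
By the outcome, as a careful person would: the job done as asked, in the order asked, and still so for the second after the job is handed in, with the robot touching nothing.
It also fails if it takes over 69 s, if anything falls off the work surface, if the arm or the gripper's body presses on something with over 40 N, if the wrist force passes 120 N, or if a joint passes its speed limit or range.

## Working session

There is one attempt and no reset: what is moved stays moved. The work goes in short steps, Python scripts to look and compute and a tool call to move; the robot and the scene stay as the last step left them, time stands still between calls to the robot, and variables do not carry over. Pictures are saved under pics/ and viewed, at most 10 in all, crops included, and the job is handed in when it is done.

Besides the shell and the picture viewer there is one more tool, called after "Emit:" as name(argument=value, ...) on one line, values as JSON. send_rows: Moves the arm, as the interface text tells. Its arguments: {"type":"object","properties":{"dr":{"type":"array","items":{"type":"array","items":{"type":"number"}}},"xyz":{"type":"array","items":{"type":"array","items":{"type":"number"}}},"jaw":{"type":"array","items":{"type":"number"}}},"required":["dr","xyz","jaw"]}

```bash
mkdir -p pics; ls; python3 - <<'E'
from bench import ctrl
import cv2,numpy as np
o=ctrl.get_obs();print(o['eef_pos'],o['eef_rot'],ctrl.tip_extent)
for n in("scene","side"):
    im=ctrl.camera(n);cv2.imwrite(f"pics/{n}0.png",im[:,:,::-1])
    c=ctrl.calibration(n);print(n,{k:(np.round(v,3).tolist() if hasattr(v,'shape') else v) for k,v in c.items()})
E
```

```text
pics
[ 0.2321474  -0.52548007  0.2493803 ] [-8.87832115e-04  9.78465200e-01  2.06409941e-01 -4.67955823e-06] 0.019
scene {'camera_matrix': [[596.151, 0.0, 319.161], [0.0, 596.151, 236.477], [0.0, 0.0, 1.0]], 'world_from_camera': [[0.731, -0.398, 0.555, 1.225], [0.683, 0.406, -0.607, -0.784], [0.017, 0.822, 0.569, 0.775], [0.0, 0.0, 0.0, 1.0]]}
side {'camera_matrix': [[465.468, 0.0, 316.302], [0.0, 465.468, 242.187], [0.0, 0.0, 1.0]], 'world_from_camera': [[-0.887, 0.328, -0.325, 0.218], [-0.461, -0.603, 0.651, 0.588], [0.018, 0.728, 0.686, 0.717], [0.0, 0.0, 0.0, 1.0]]}
```

View pics/scene0.png

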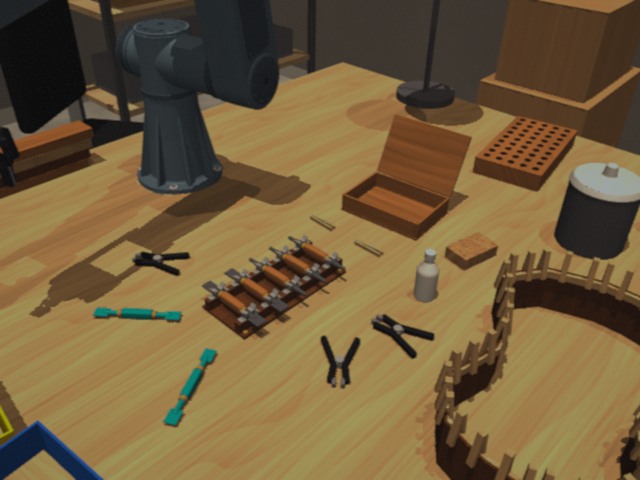

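View pics/side0.png

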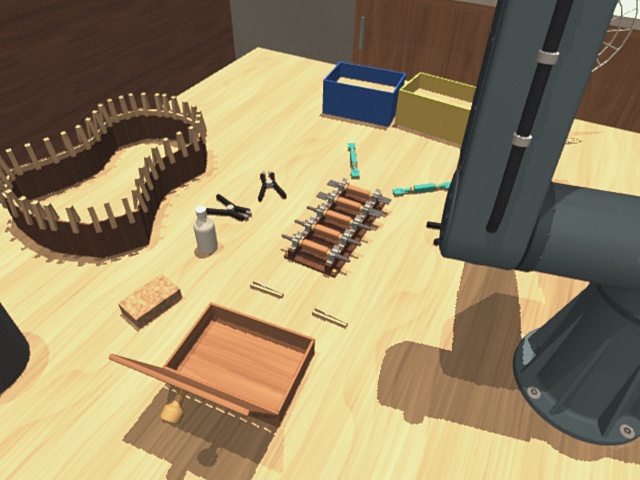

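The scene view shows the strip around (275,285) with five orange-handled tools, the case at (400,200) with its lid open, and two turquoise decoys at (138,314) and (190,385). The side view shows the strip at (335,225), the case at (245,360) and the knob at (172,410). I'll enlarge the strip and case in one picture.

```bash
cat > h.py <<'E'
import numpy as np,cv2
from bench import ctrl
from scipy.spatial.transform import Rotation as R
def ray(n,uv,z,c=None):
    c=c or ctrl.calibration(n);K=np.array(c["camera_matrix"]);T=np.array(c["world_from_camera"])
    d=np.linalg.inv(K)@[uv[0],uv[1],1.];d=T[:3,:3]@(d*[1,-1,-1]);p=T[:3,3]
    return p+d*(z-p[2])/d[2]
def proj(n,P,c=None):
    c=c or ctrl.calibration(n);K=np.array(c["camera_matrix"]);T=np.array(c["world_from_camera"])
    q=(np.array(P)-T[:3,3])@T[:3,:3]*[1,-1,-1];q=q@K.T;return q[...,:2]/q[...,2:]
def tool():
    o=ctrl.get_obs();q=o['eef_rot'];return np.array(o['eef_pos']),R.from_quat([q[1],q[2],q[3],q[0]])
E
python3 - <<'E'
import cv2,numpy as np
a=cv2.imread('pics/scene0.png');b=cv2.imread('pics/side0.png')
A=cv2.resize(a[225:345,195:355],(800,600),interpolation=cv2.INTER_CUBIC)
cv2.imwrite('pics/c1.png',A)
B=np.vstack([cv2.resize(b[165:285,270:405],(450,400),interpolation=cv2.INTER_CUBIC)])
C=cv2.resize(a[105:245,330:480],(350,327),interpolation=cv2.INTER_CUBIC)
D=cv2.resize(b[285:445,100:330],(350,243),interpolation=cv2.INTER_CUBIC)
M=np.zeros((570,800,3),np.uint8);M[:400,:450]=B;M[:327,450:]=C;M[327:,450:]=D
cv2.imwrite('pics/c2.png',M)
E
```

```text
(no output)
```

View pics/c1.png

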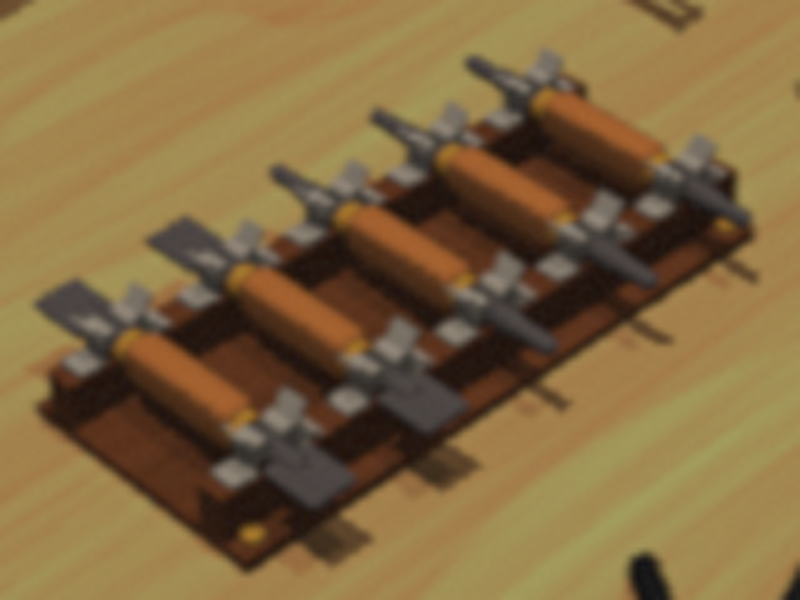

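View pics/c2.png

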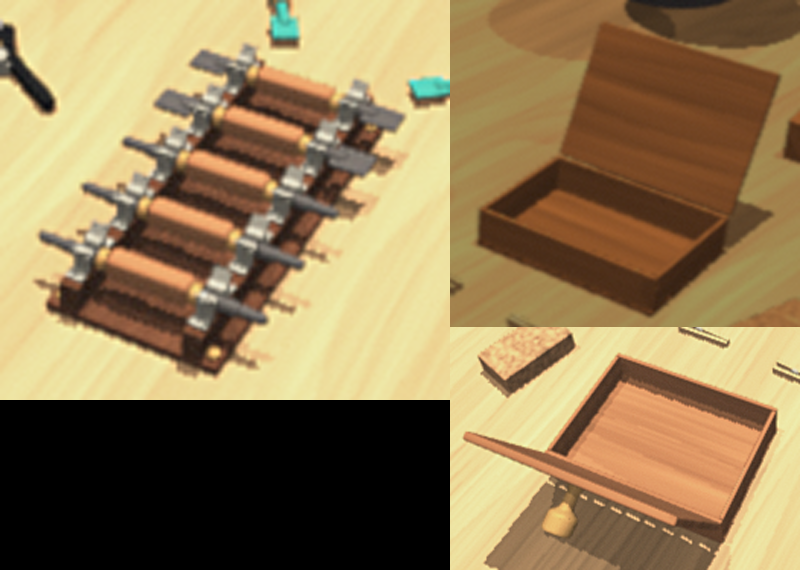

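```bash
python3 - <<'E'
from h import *
s1=lambda x,y:(195+x/5,225+y/5)
C=lambda x,y:(330+(x-450)/2.333,105+y/2.333)
D=lambda x,y:(100+(x-450)/1.5217,285+(y-327)/1.5217)
S=lambda x,y:(270+x*.3,165+y*.3)
print('case');
for n,p in(('scene',C(480,208)),('scene',C(653,288)),('scene',C(730,215)),('side',D(620,356)),('side',D(777,410)),('side',D(724,528))): print(n,np.round(ray(n,p,.045),4))
print('board corners z8')
for n,p in(('scene',s1(42,408)),('scene',s1(247,568)),('scene',s1(752,235)),('side',S(52,305)),('side',S(215,372))): print(n,np.round(ray(n,p,.008),4))
print('paddle ends/tool axis')
for t in(((75,300),(312,480)),((187,243),(425,400)),((278,175),(550,345)),((378,118),(650,280)),((472,65),(745,217))):
    print([np.round(ray('scene',s1(*q),.036),4)[:2] for q in t])
for n,fn in(('scene','pics/scene0.png'),('side','pics/side0.png')):
    im=cv2.imread(fn);h=cv2.cvtColor(im,cv2.COLOR_BGR2HSV)
    x0,y0,x1,y1=(200,230,350,340) if n=='scene' else (275,170,400,280)
    for k in(1,):
        m=cv2.inRange(h,(5,130,120 if n=='scene' else 160),(14,255,255));z=np.zeros_like(m);z[y0:y1,x0:x1]=m[y0:y1,x0:x1]
        N,_,st,ce=cv2.connectedComponentsWithStats(z)
        for i in range(1,N):
            if st[i,4]>60:print(n,st[i,4],ce[i].round(1),np.round(ray(n,ce[i],.040),4)[:2])
E
```

```text
case
scene [0.4316 0.1657 0.045 ]
scene [0.6459 0.1691 0.045 ]
scene [0.6238 0.3359 0.045 ]
side [0.6288 0.1885 0.045 ]
side [0.4259 0.1679 0.045 ]
side [0.4076 0.3158 0.045 ]
board corners z8
scene [ 0.4797 -0.2944  0.008 ]
scene [ 0.6018 -0.297   0.008 ]
scene [ 0.6048 -0.0221  0.008 ]
side [ 0.5913 -0.014   0.008 ]
side [ 0.4734 -0.0115  0.008 ]
paddle ends/tool axis
[array([ 0.4658, -0.2644]), array([ 0.6076, -0.269 ])]
[array([ 0.4695, -0.2111]), array([ 0.6054, -0.2105])]
[array([ 0.4615, -0.1559]), array([ 0.6168, -0.1553])]
[array([ 0.4616, -0.0999]), array([ 0.6175, -0.0996])]
[array([ 0.462 , -0.0446]), array([ 0.6177, -0.043 ])]
scene 110 [315.1 249.6] [ 0.535  -0.0406]
scene 126 [296.3 261.1] [ 0.535  -0.0966]
scene 133 [276.4 273.3] [ 0.5352 -0.1527]
scene 147 [255.2 286.3] [ 0.5352 -0.2091]
scene 159 [232.4 299.8] [ 0.5343 -0.2654]
side 79 [358.1 189.5] [ 0.5359 -0.2678]
side 113 [348.6 201.7] [ 0.5362 -0.2137]
side 125 [338.  215.1] [ 0.5369 -0.1575]
side 134 [326.8 229.6] [ 0.5372 -0.1013]
side 149 [315.1 245.2] [ 0.5369 -0.0454]
```

Candidates for flat_a and flat_b are the five clipped tools, with handles at scene (232,300), (255,286), (276,273), (296,261) and (315,250). The first two, at the robot's right end, have broad flat grey paddles, and the crop confirms it. The other three have thin rod ends. The turquoise ones lie loose and are excluded.

Next I compute the move to above the first two.

```bash
cat >> h.py <<'E'
def go(P,yaw_deg,p0=None,R0=None):
    """shift (cm) and turn (6deg) in the current tool frame for world pose: pointing down, tool x at yaw"""
    p,r=tool(); p=p if p0 is None else np.array(p0); r=r if R0 is None else R0
    G=R.from_euler('z',yaw_deg,degrees=True)*R.from_euler('x',180,degrees=True)
    return np.round(r.inv().apply(np.array(P)-p)*100,2),np.round(np.degrees((r.inv()*G).as_rotvec())/6,2)
E
python3 - <<'E'
from h import *
print(go((.48,-.24,.28),0)); c=ctrl.calibration('wrist');T=np.array(c['world_from_camera']);p,r=tool()
print(r.inv().apply(T[:3,3]-p),r.inv().apply(-T[:3,2]),c['camera_matrix'])
E
```

```text
(array([ 34.21, -16.12,  -3.02]), array([-0.02,  0.  ,  3.97]))
[ 0.06513418  0.00027947 -0.12320151] [-2.63271354e-01  2.33104721e-04  9.64721794e-01] [[334.19344584   0.         323.06493326]
 [  0.         334.19344584 244.86617464]
 [  0.           0.           1.        ]]
```

Emit:
send_rows(dr=[[0,0,0.5],[0,0,1],[0,0,1.5],[0,0,2],[0,0,2.5],[0,0,3],[0,0,3.5],[0,0,3.97]], xyz=[[4.3,-2,-0.4],[8.6,-4,-0.8],[12.9,-6,-1.2],[17.1,-8,-1.5],[21.4,-10,-1.9],[25.7,-12,-2.3],[30,-14,-2.6],[34.2,-16.1,-3]], jaw=[100,90,80,70,60,50,45,45])

```text
time_s: 1.1
eef_pos: [0.4808, -0.2391, 0.28]
eef_rot: [-0.0, 1.0, -0.001, -0.0]
wrist_force: [-0.2, -1.1, -0.0]
opening: 0.452
grasp_force: 0.0
```

```bash
cat > look.py <<'E'
from h import *
import sys
c=ctrl.calibration('wrist');im=ctrl.camera('wrist')[:,:,::-1].copy();cv2.imwrite(f'pics/{sys.argv[1]}.png',im)
np.savez(f'pics/{sys.argv[1]}.npz',K=c['camera_matrix'],T=c['world_from_camera'])
o=ctrl.get_obs();print(o['time_s'],o['eef_pos'],tool()[1].as_euler('zyx',degrees=True),o['opening'],o['wrist_force'])
E
python3 look.py w1; python3 - <<'E'
from h import *
im=cv2.imread('pics/w1.png');c=ctrl.calibration('wrist')
h=cv2.cvtColor(im,cv2.COLOR_BGR2HSV);m=cv2.inRange(h,(4,120,110),(15,255,255))
N,_,st,ce=cv2.connectedComponentsWithStats(m)
for i in range(1,N):
    if st[i,4]>300:print(st[i].tolist(),np.round(ray('wrist',ce[i],.044,c),4))
E
```

```text
1.15 [ 0.48361195 -0.23508193  0.28068669] [ 3.18370859e-02  1.37566928e-01 -1.79841964e+02] 0.448994997504541 [0.19400293 3.91849341 0.00727776]
[246, 101, 36, 23, 316] [ 0.5924 -0.1768  0.044 ]
[125, 128, 22, 63, 833] [ 0.5436 -0.0394  0.044 ]
[157, 128, 38, 59, 1264] [ 0.5512 -0.0835  0.044 ]
[255, 128, 79, 66, 3715] [ 0.5418 -0.208   0.044 ]
[340, 128, 31, 70, 1700] [ 0.5413 -0.2682  0.044 ]
[206, 130, 45, 58, 1507] [ 0.55   -0.1414  0.044 ]
[81, 292, 57, 49, 515] [0.3661 0.0141 0.044 ]
```

View pics/w1.png

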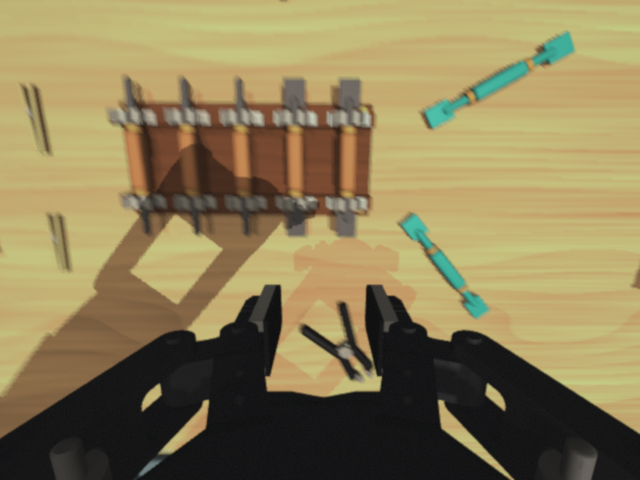

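Wrist view: flat tools at columns 295 and 348 (paddles at rows 80 and 237), round tools at 240, 188 and 138.

```bash
python3 - <<'E'
from h import *
d=np.load('pics/w1.npz');c=dict(camera_matrix=d['K'],world_from_camera=d['T'])
for q in((294,79),(297,237),(349,79),(346,237)):print(np.round(ray('w',q,.037,c),4))
for q in((295,162),(347.5,162)):print('h',np.round(ray('w',q,.044,c),4))
print(go((.538,-.268,.10),0),go((.538,-.268,.048),0))
E
```

```text
[ 0.6182 -0.2112  0.037 ]
[ 0.4554 -0.2106  0.037 ]
[ 0.6181 -0.2662  0.037 ]
[ 0.4553 -0.2659  0.037 ]
h [ 0.5377 -0.2108  0.044 ]
h [ 0.5376 -0.2656  0.044 ]
(array([ 5.4 ,  3.34, 18.07]), array([-0.03, -0.02, -0.01])) (array([ 5.38,  3.35, 23.27]), array([-0.03, -0.02, -0.01]))
```

Emit:
send_rows(dr=[[0,0,0],[0,0,0],[0,0,0],[0,0,0],[0,0,0],[0,0,0],[0,0,0],[0,0,0]], xyz=[[1.5,0.7,4],[3,1.4,8],[4.5,2,12],[5.3,2.4,15],[5.7,2.6,17],[5.7,2.6,18],[5.7,2.6,18],[5.7,2.6,18]], jaw=[45,45,45,45,45,45,45,45])

```text
time_s: 2.15
eef_pos: [0.5376, -0.267, 0.1016]
eef_rot: [0.001, 1.0, 0.0, 0.001]
wrist_force: [0.5, -0.1, 0.6]
opening: 0.448
grasp_force: 0.0
```

```bash
python3 - <<'E'
from h import *
o=ctrl.get_obs();print(o['time_s'],o['eef_pos'],o['opening'],go((.537,-.266,.048),0))
E
```

```text
2.15 [ 0.53761063 -0.26703639  0.10163772] 0.4478392639723751 (array([-0.07, -0.11,  5.36]), array([ 0.01, -0.02,  0.  ]))
```

Emit:
send_rows(dr=[[0,0,0],[0,0,0],[0,0,0],[0,0,0],[0,0,0],[0,0,0],[0,0,0],[0,0,0]], xyz=[[0,-0.1,2],[0,-0.1,4],[0,-0.1,5.2],[0,-0.1,5.4],[0,-0.1,5.4],[0,-0.1,5.4],[0,-0.1,5.4],[0,-0.1,5.4]], jaw=[45,45,45,45,10,0,0,0])

```text
time_s: 3.15
eef_pos: [0.5374, -0.2662, 0.0468]
eef_rot: [0.001, 1.0, -0.0, 0.0]
wrist_force: [-1.0, -3.5, -0.7]
opening: 0.169
grasp_force: 59.4
```

Emit:
send_rows(dr=[[0,0,0],[0,0,0],[0,0,0],[0,0,0],[0,0,0],[0,0,0],[0,0,0],[0,0,0]], xyz=[[0,0,-0.3],[0,0,-0.6],[0,0,-1],[0,0,-1.6],[0,0,-3],[0,0,-6],[0,0,-10],[0,0,-15]], jaw=[0,0,0,0,0,0,0,0])

```text
time_s: 4.15
eef_pos: [0.5367, -0.2647, 0.1978]
eef_rot: [-0.001, 1.0, 0.0, -0.0]
wrist_force: [1.4, -0.5, -0.2]
opening: 0.164
grasp_force: 60.0
```

Emit:
send_rows(dr=[[0,0,0],[0,0,0],[0,0,0],[0,0,0],[0,0,0],[0,0,0],[0,0,0],[0,0,0]], xyz=[[-1,-4,-3],[-2.5,-10,-5],[-4,-16,-8],[-5.5,-22,-8],[-7,-28,-8],[-8,-34,-8],[-8.7,-38.5,-8],[-8.7,-39.6,-8]], jaw=[0,0,0,0,0,0,0,0])

```text
time_s: 5.15
eef_pos: [0.449, 0.1333, 0.2775]
eef_rot: [-0.0, 1.0, 0.002, 0.001]
wrist_force: [0.1, 0.0, -0.1]
opening: 0.167
grasp_force: 60.0
```

```bash
python3 look.py w2
```

```text
5.2 [0.44947343 0.13300534 0.27740627] [-2.12653394e-01  8.09959291e-02 -1.79942132e+02] 0.1687883262941308 [-0.02475542  0.40177128 -0.78130452]
```

View pics/w2.png

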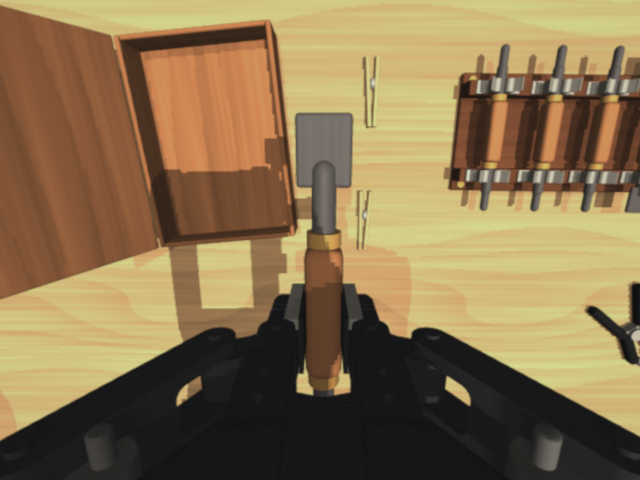

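The tool is held square in the jaws. The case's outer rim corners are at (269,22), (297,232), (160,245) and (117,37).

```bash
python3 - <<'E'
from h import *
d=np.load('pics/w2.npz');c=dict(camera_matrix=d['K'],world_from_camera=d['T'])
P=np.array([ray('w',q,.045,c) for q in((269,22),(297,232),(160,245),(117,37))]);print(P.round(4))
C=P.mean(0);ey=((P[0]-P[1])+(P[3]-P[2]));a=np.arctan2(ey[1],ey[0]);print('centre',C.round(4),'yaw',np.degrees(a),[np.linalg.norm(P[i]-P[i-1]).round(3) for i in range(4)])
ex=np.array([-np.sin(a),np.cos(a),0]);
for o in(.022,-.033):
    g=C+o*ex;g[2]=.1;print(o,g.round(4),go(g,np.degrees(a)))
E
```

```text
[[0.6332 0.1839 0.045 ]
 [0.4321 0.161  0.045 ]
 [0.4167 0.3124 0.045 ]
 [0.6201 0.3279 0.045 ]]
centre [0.5255 0.2463 0.045 ] yaw 5.425106211243286 [np.float64(0.145), np.float64(0.202), np.float64(0.152), np.float64(0.204)]
0.022 [0.5234 0.2682 0.1   ] (array([  7.42, -13.47,  17.76]), array([-0.01, -0.01, -0.87]))
-0.033 [0.5286 0.2134 0.1   ] (array([ 7.92, -7.99, 17.76]), array([-0.01, -0.01, -0.87]))
```

Emit:
send_rows(dr=[[0,0,-0.2],[0,0,-0.5],[0,0,-0.8],[0,0,-1],[0,0,-1],[0,0,-1],[0,0,-1],[0,0,-1]], xyz=[[2,-4,1],[5,-9,4],[7,-12.8,8],[7.3,-13.7,12],[7.3,-13.7,15],[7.3,-13.7,17.5],[7.3,-13.7,18.5],[7.3,-13.7,18.5]], jaw=[0,0,0,0,0,0,0,0])

```text
time_s: 6.2
eef_pos: [0.5233, 0.2666, 0.0912]
eef_rot: [0.0, 0.999, 0.052, -0.0]
wrist_force: [1.3, 0.4, -0.4]
opening: 0.171
grasp_force: 60.0
```

```bash
python3 look.py w3; python3 - <<'E'
from h import *
im=ctrl.camera('side')[:,:,::-1];w=cv2.imread('pics/w3.png')
s=ctrl.camera('scene')[:,:,::-1]
M=np.zeros((600,800,3),np.uint8)
M[:300,:400]=cv2.resize(w,(400,300));M[:300,400:]=cv2.resize(im[270:450,90:330],(400,300));M[300:,:400]=cv2.resize(s[100:250,320:520],(400,300))
cv2.imwrite('pics/m3.png',M)
E
```

```text
6.25 [0.52389715 0.26696544 0.09214743] [-5.95982855e+00  5.37230840e-02 -1.79988168e+02] 0.16737016873967747 [ 0.25856818 -0.159877   -1.1070548 ]
```

View pics/m3.png

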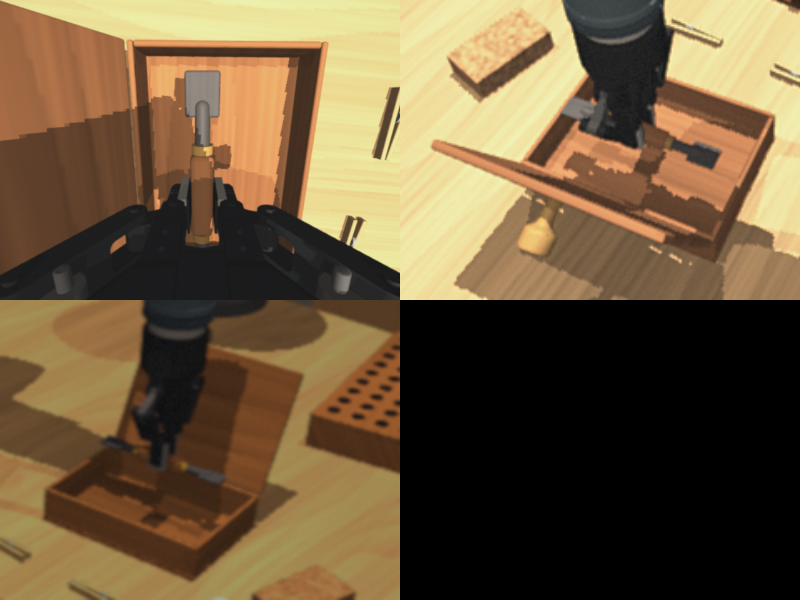

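Composite: the tool is held over the open case, with the far rim corners at wrist pixels ≈(208,66) and (525,67), parallel to the image, so the yaw fits.

```bash
python3 - <<'E'
from h import *
d=np.load('pics/w3.npz');c=dict(camera_matrix=d['K'],world_from_camera=d['T'])
P=np.array([ray('w',q,.045,c) for q in((208,66),(525,67))]);v=P[0]-P[1];a=np.arctan2(-v[0],v[1])
print(P.round(4),np.linalg.norm(v),np.degrees(a))
a=np.radians(6);C=P.mean(0)-.105*np.array([np.cos(a),np.sin(a),0]);print('centre',C.round(4))
p,r=tool();q=p-C;print('tcp in case y,x',q[0]*np.cos(a)+q[1]*np.sin(a),-q[0]*np.sin(a)+q[1]*np.cos(a))
E
```

```text
[[0.6214 0.3291 0.045 ]
 [0.6361 0.1844 0.045 ]] 0.14542292911540974 5.781149921393253
centre [0.5243 0.2458 0.045 ]
tcp in case y,x 0.0021930439155714546 0.02148496406255728
```

Emit:
send_rows(dr=[[0,0,0],[0,0,0],[0,0,0],[0,0,0],[0,0,0],[0,0,0],[0,0,0],[0,0,0]], xyz=[[0,0,2.5],[0,0,4.5],[0,0,5.7],[0,0,6.2],[0,0,6.4],[0,0,6.55],[0,0,6.6],[0,0,6.6]], jaw=[0,0,0,0,0,0,0,0])

```text
time_s: 7.35
eef_pos: [0.5235, 0.2675, 0.0259]
eef_rot: [-0.0, 0.999, 0.052, 0.0]
wrist_force: [-0.9, -0.5, 2.6]
opening: 0.173
grasp_force: 60.4
```

Emit:
send_rows(dr=[[0,0,0],[0,0,0],[0,0,0],[0,0,0],[0,0,0],[0,0,0],[0,0,0],[0,0,0]], xyz=[[0,0,0],[0,0,0],[0,0,0],[0,0,-0.5],[0,0,-2],[0,0,-5],[0,0,-10],[0,0,-15.5]], jaw=[20,30,38,38,38,38,38,38])

```text
time_s: 8.35
eef_pos: [0.5227, 0.2673, 0.1824]
eef_rot: [0.0, 0.999, 0.052, -0.0]
wrist_force: [1.0, 0.6, 0.1]
opening: 0.376
grasp_force: 0.0
```

```bash
python3 - <<'E'
from h import *
print(ctrl.get_obs()['time_s'],go((.537,-.2105,.10),0),go((.537,-.2105,.25),0))
E
```

```text
8.35 (array([-3.57, 47.67,  8.24]), array([0., 0., 1.])) (array([-3.58, 47.67, -6.76]), array([0., 0., 1.]))
```

Emit:
send_rows(dr=[[0,0,0],[0,0,0.2],[0,0,0.4],[0,0,0.6],[0,0,0.8],[0,0,1],[0,0,1],[0,0,1]], xyz=[[-0.5,5,-1],[-1,11,-1],[-1.5,17,-1],[-2,23,-1],[-2.5,29,-1],[-3,35,0],[-3.4,41,0],[-3.6,46,0]], jaw=[45,45,45,45,45,45,45,45])

```text
time_s: 9.35
eef_pos: [0.5353, -0.1963, 0.1816]
eef_rot: [0.0, 1.0, -0.001, 0.001]
wrist_force: [0.7, 0.2, 0.1]
opening: 0.451
grasp_force: 0.0
```

Emit:
send_rows(dr=[[0,0,0],[0,0,0],[0,0,0],[0,0,0],[0,0,0],[0,0,0],[0,0,0],[0,0,0]], xyz=[[0,1.4,0],[0,1.7,2],[0,1.7,5],[0,1.7,7],[0,1.7,8],[0,1.7,8],[0,1.7,8],[0,1.7,8]], jaw=[45,45,45,45,45,45,45,45])

```text
time_s: 10.35
eef_pos: [0.536, -0.2111, 0.1014]
eef_rot: [0.0, 1.0, 0.0, 0.001]
wrist_force: [0.7, -0.1, 0.5]
opening: 0.447
grasp_force: 0.0
```

```bash
python3 look.py w4; python3 - <<'E'
from h import *
print(go((.537,-.211,.047),0))
E
```

```text
10.4 [ 0.53588855 -0.21106659  0.10120178] [-5.95754459e-03  7.37691569e-02  1.79953822e+02] 0.4482729385920818 [0.36654901 0.10196438 0.17581297]
(array([ 0.1 , -0.01,  5.42]), array([ 0.01, -0.01,  0.  ]))
```

Emit:
send_rows(dr=[[0,0,0],[0,0,0],[0,0,0],[0,0,0],[0,0,0],[0,0,0],[0,0,0],[0,0,0]], xyz=[[0.1,0,2],[0.1,0,4],[0.1,0,5.2],[0.1,0,5.4],[0.1,0,5.4],[0.1,0,5.4],[0.1,0,5.4],[0.1,0,5.4]], jaw=[45,45,45,45,10,0,0,0])

```text
time_s: 11.4
eef_pos: [0.5367, -0.2111, 0.0468]
eef_rot: [0.0, 1.0, 0.0, 0.0]
wrist_force: [-0.3, -0.0, 0.3]
opening: 0.166
grasp_force: 59.5
```

Emit:
send_rows(dr=[[0,0,0],[0,0,0],[0,0,0],[0,0,0],[0,0,0],[0,0,0],[0,0,0],[0,0,0]], xyz=[[0,0,-0.3],[0,0,-0.6],[0,0,-1],[0,0,-1.6],[0,0,-3],[0,0,-6],[0,0,-10],[0,0,-15]], jaw=[0,0,0,0,0,0,0,0])

```text
time_s: 12.4
eef_pos: [0.536, -0.2104, 0.1981]
eef_rot: [-0.0, 1.0, 0.0, -0.0]
wrist_force: [0.5, -0.1, -0.2]
opening: 0.172
grasp_force: 59.9
```

```bash
python3 - <<'E'
from h import *
a=np.radians(6);g=np.array([.5243,.2458,0])-.034*np.array([-np.sin(a),np.cos(a),0]);g[2]=.092
print(ctrl.get_obs()['time_s'],g,go(g,6))
E
```

```text
12.4 [0.52785397 0.21198626 0.092     ] (array([ -0.8 , -42.23,  10.63]), array([-0.01,  0.  , -1.  ]))
```

Emit:
send_rows(dr=[[0,0,0],[0,0,-0.2],[0,0,-0.4],[0,0,-0.6],[0,0,-0.8],[0,0,-1],[0,0,-1],[0,0,-1]], xyz=[[-0.1,-5,-1],[-0.2,-11,-1],[-0.3,-17,-1],[-0.4,-23,-1],[-0.5,-29,-1],[-0.6,-35,0],[-0.8,-40,0],[-0.8,-42,0]], jaw=[0,0,0,0,0,0,0,0])

```text
time_s: 13.4
eef_pos: [0.5279, 0.2119, 0.1975]
eef_rot: [-0.0, 0.999, 0.054, 0.001]
wrist_force: [0.5, -0.7, 0.4]
opening: 0.171
grasp_force: 59.9
```

Emit:
send_rows(dr=[[0,0,0],[0,0,0],[0,0,0],[0,0,0],[0,0,0],[0,0,0],[0,0,0],[0,0,0]], xyz=[[0,-0.1,1],[0,-0.2,4],[0,-0.2,7],[0,-0.2,9],[0,-0.2,10.3],[0,-0.2,10.5],[0,-0.2,10.5],[0,-0.2,10.5]], jaw=[0,0,0,0,0,0,0,0])

```text
time_s: 14.4
eef_pos: [0.5289, 0.2112, 0.0923]
eef_rot: [-0.0, 0.999, 0.052, 0.001]
wrist_force: [-0.4, -0.6, -0.9]
opening: 0.175
grasp_force: 59.9
```

```bash
python3 look.py w5
```

```text
14.45 [0.52877828 0.21124875 0.09222265] [-6.00760965e+00  9.31343655e-02 -1.79985112e+02] 0.16833561596276156 [-0.61820366  0.48593695 -0.26693981]
```

View pics/w5.png

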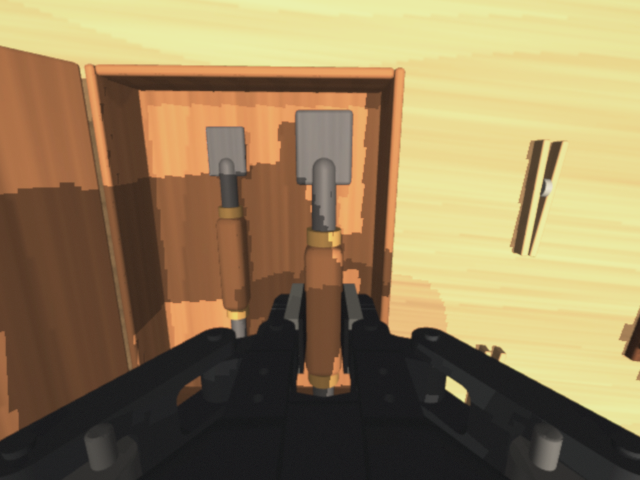

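The first tool lies flat in the case at (228,230). The second is held parallel to it, clear of the right wall (rim at column 400). Setting it down.

Emit:
send_rows(dr=[[0,0,0],[0,0,0],[0,0,0],[0,0,0],[0,0,0],[0,0,0],[0,0,0],[0,0,0]], xyz=[[0,0,2.5],[0,0,4.5],[0,0,5.7],[0,0,6.2],[0,0,6.4],[0,0,6.55],[0,0,6.6],[0,0,6.6]], jaw=[0,0,0,0,0,0,0,0])

```text
time_s: 15.45
eef_pos: [0.5286, 0.2112, 0.0259]
eef_rot: [-0.0, 0.999, 0.052, 0.0]
wrist_force: [-0.2, 0.9, 3.1]
opening: 0.168
grasp_force: 60.3
```

Emit:
send_rows(dr=[[0,0,0],[0,0,0],[0,0,0],[0,0,0],[0,0,0],[0,0,0],[0,0,0],[0,0,0]], xyz=[[0,0,0],[0,0,0],[0,0,0],[0,0,-0.5],[0,0,-2],[0,0,-5],[0,0,-10],[0,0,-15.5]], jaw=[20,28,32,32,32,32,32,32])

```text
time_s: 16.45
eef_pos: [0.5277, 0.2111, 0.1824]
eef_rot: [-0.0, 0.999, 0.052, -0.0]
wrist_force: [1.6, 0.4, 0.1]
opening: 0.318
grasp_force: 0.0
```

```bash
python3 - <<'E'
from h import *
a=np.radians(6);ey=np.array([np.cos(a),np.sin(a),0]);ex=np.array([-np.sin(a),np.cos(a),0]);C=np.array([.5243,.2458,0])
def hit(n,uv,s):
    A=ray(n,uv,0);B=ray(n,uv,.3);f=lambda P:(P-C)@ey-s
    t=f(A)/(f(A)-f(B));P=A+t*(B-A);x=(P-C)@ex;z=P[2];return x.round(4),z.round(4),'th',np.arctan2(z-.0455,-(x-.075)).round(3),'r',np.hypot(z-.0455,x-.075).round(3)
for n,uv,s in(('side',(110.5,355.3),.105),('side',(248.5,411.8),-.105),('side',(172,413),0),('scene',(396.4,114.4),-.105),('scene',(471.4,137.1),.105)):print(n,s,hit(n,uv,s))
E
```

```text
side 0.105 (np.float64(0.1452), np.float64(0.177), 'th', np.float64(2.061), 'r', np.float64(0.149))
side -0.105 (np.float64(0.1513), np.float64(0.1872), 'th', np.float64(2.065), 'r', np.float64(0.161))
side 0 (np.float64(0.1703), np.float64(0.1407), 'th', np.float64(2.357), 'r', np.float64(0.135))
scene -0.105 (np.float64(0.1643), np.float64(0.1704), 'th', np.float64(2.191), 'r', np.float64(0.154))
scene 0.105 (np.float64(0.1571), np.float64(0.1724), 'th', np.float64(2.145), 'r', np.float64(0.151))
```

```bash
python3 - <<'E'
from h import *
for q in((397,95),(425,103),(478,160),(540,186)):print(q,ray('scene',q,0).round(3))
a=np.radians(6);ey=np.array([np.cos(a),np.sin(a),0]);ex=np.array([-np.sin(a),np.cos(a),0]);C=np.array([.5243,.2458,0])
g=C-.04*ey+.205*ex;g[2]=.28;print(g,go(g,6))
E
```

```text
(397, 95) [0.069 0.87  0.   ]
(425, 103) [0.181 0.88  0.   ]
(478, 160) [0.53  0.637 0.   ]
(540, 186) [0.725 0.622 0.   ]
[0.46309079 0.44549585 0.28      ] (array([ -3.98, -23.99,  -9.76]), array([-0.,  0.,  0.]))
```

Emit:
send_rows(dr=[[0,0,0],[0,0,0],[0,0,0],[0,0,0],[0,0,0],[0,0,0],[0,0,0],[0,0,0]], xyz=[[0,0,-4],[0,0,-9],[-1,-4,-11],[-2,-9,-11],[-3,-14,-11],[-4,-19,-11],[-4,-23,-11],[-4,-24,-11]], jaw=[0,0,0,0,0,0,0,0])

```text
time_s: 17.45
eef_pos: [0.4622, 0.4478, 0.2913]
eef_rot: [-0.0, 0.999, 0.054, 0.0]
wrist_force: [-0.2, -0.1, 0.0]
opening: 0.001
grasp_force: 0.0
```

Emit:
send_rows(dr=[[0,0,0],[0,0,0],[0,0,0],[0,0,0],[0,0,0],[0,0,0],[0,0,0],[0,0,0]], xyz=[[0,0,3],[0,0,6],[0,0,9],[0,0,11],[0,0,12],[0,0,12],[0,0,12],[0,0,12]], jaw=[0,0,0,0,0,0,0,0])

```text
time_s: 18.45
eef_pos: [0.4638, 0.4461, 0.1715]
eef_rot: [-0.001, 0.999, 0.052, 0.001]
wrist_force: [0.3, -0.8, 0.1]
opening: 0.001
grasp_force: 0.0
```

```bash
python3 - <<'E'
from h import *
a=np.radians(6);ey=np.array([np.cos(a),np.sin(a),0]);ex=np.array([-np.sin(a),np.cos(a),0]);C=np.array([.5243,.2458,0])
p,r=tool();print((p-C)@ex,(p-C)@ey,p,ctrl.get_obs()['wrist_force'])
im=ctrl.camera('side')[:,:,::-1];s=ctrl.camera('scene')[:,:,::-1]
M=np.zeros((300,800,3),np.uint8)
M[:,:400]=cv2.resize(im[250:460,40:320],(400,300));M[:,400:]=cv2.resize(s[80:245,320:540],(400,300))
cv2.imwrite('pics/m6.png',M)
E
```

```text
0.20550225170805575 -0.03923461112072915 [0.46379949 0.44607536 0.17153342] [ 0.31162746 -0.78303255  0.10687336]
```

View pics/m6.png

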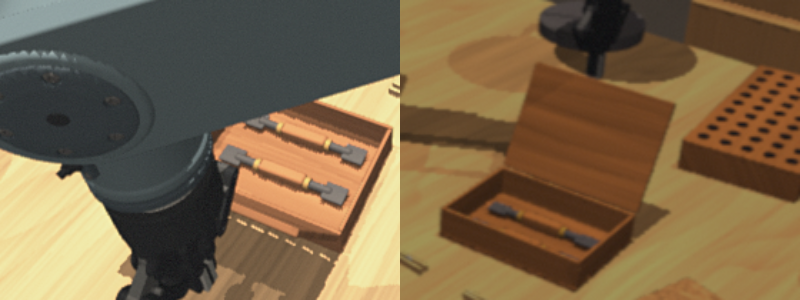

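The view shows the gripper behind the lid and both rifflers lying flat side by side in the case. Now I push the lid up to vertical.

Emit:
send_rows(dr=[[0,0,0],[0,0,0],[0,0,0],[0,0,0],[0,0,0],[0,0,0],[0,0,0],[0,0,0]], xyz=[[0,2,0],[0,3.5,-0.2],[0,4.5,-0.4],[0,5.5,-0.6],[0,6.5,-0.8],[0,7.7,-1],[0,8.9,-1.2],[0,10,-1.3]], jaw=[0,0,0,0,0,0,0,0])

```text
time_s: 19.55
eef_pos: [0.4737, 0.3452, 0.1832]
eef_rot: [0.0, 0.999, 0.052, -0.0]
wrist_force: [-1.0, 2.3, 0.3]
opening: 0.001
grasp_force: 0.9
```

Emit:
send_rows(dr=[[0,0,0],[0,0,0],[0,0,0],[0,0,0],[0,0,0],[0,0,0],[0,0,0],[0,0,0]], xyz=[[0,1.5,-0.1],[0,2.8,0],[0,3.8,0.1],[0,5.3,0.5],[0,6.8,1.1],[0,8.1,1.9],[0,9.4,2.8],[0,10.5,3.9]], jaw=[0,0,0,0,0,0,0,0])

```text
time_s: 20.55
eef_pos: [0.485, 0.2408, 0.1437]
eef_rot: [0.0, 0.999, 0.052, 0.0]
wrist_force: [0.5, 0.1, 2.6]
opening: -0.002
grasp_force: 0.6
```

Emit:
send_rows(dr=[[0,0,0],[0,0,0],[0,0,0],[0,0,0],[0,0,0],[0,0,0],[0,0,0],[0,0,0]], xyz=[[0,1,1.2],[0,1.8,2.6],[0,2.3,4],[0,2.6,5.2],[0,2.8,6.2],[0,3,6.8],[0,3,7],[0,3,7.1]], jaw=[0,0,0,0,0,0,0,0])

```text
time_s: 21.55
eef_pos: [0.4879, 0.2121, 0.0734]
eef_rot: [-0.0, 0.999, 0.052, 0.0]
wrist_force: [-0.7, -0.4, 1.5]
opening: -0.0
grasp_force: 0.3
```

Emit:
send_rows(dr=[[0,0,0],[0,0,0],[0,0,0],[0,0,0],[0,0,0],[0,0,0],[0,0,0],[0,0,0]], xyz=[[0,0,0.05],[0,0,0.1],[0,0,0.14],[0,0,0.18],[0,0,0.21],[0,0,0.24],[0,0,0.27],[0,0,0.3]], jaw=[0,0,0,0,0,0,0,0])

```text
time_s: 22.55
eef_pos: [0.4881, 0.2121, 0.0723]
eef_rot: [0.0, 0.999, 0.053, 0.0]
wrist_force: [-8.1, -2.1, 20.6]
opening: -0.004
grasp_force: 10.4
```

The lid stopped rigidly under 20 N with the tip at its shut height. Retreating.

Emit:
send_rows(dr=[[0,0,0],[0,0,0],[0,0,0],[0,0,0],[0,0,0],[0,0,0],[0,0,0],[0,0,0]], xyz=[[0,0,-1],[0,0,-4],[0,0,-9],[0,0,-14],[-1,3,-18],[-2,8,-19],[-3,13,-19],[-4,18,-19]], jaw=[0,0,0,0,0,0,0,0])

```text
time_s: 23.55
eef_pos: [0.4668, 0.0274, 0.2609]
eef_rot: [0.0, 0.999, 0.053, 0.001]
wrist_force: [1.2, -0.8, 0.8]
opening: 0.004
grasp_force: 0.0
```

Emit:
send_rows(dr=[[0,0,0],[0,0,0],[0,0,0],[0,0,0],[0,0,0],[0,0,0],[0,0,0],[0,0,0]], xyz=[[-1,4,0],[-2,9,0],[-3,14,0],[-4,18,0],[-4,20,0],[-4,20,0],[-4,20,0],[-4,20,0]], jaw=[0,0,0,0,0,0,0,0])

```text
time_s: 24.55
eef_pos: [0.4482, -0.1731, 0.2602]
eef_rot: [-0.0, 0.999, 0.053, -0.0]
wrist_force: [0.0, 0.7, -1.0]
opening: 0.001
grasp_force: 0.0
```

```bash
python3 - <<'E'
from h import *
im=ctrl.camera('side')[:,:,::-1];s=ctrl.camera('scene')[:,:,::-1]
M=np.zeros((600,800,3),np.uint8)
M[:300,:400]=cv2.resize(im,(400,300));M[:300,400:]=cv2.resize(s,(400,300))
M[300:,:400]=cv2.resize(im[270:450,90:330],(400,300),interpolation=2);M[300:,400:]=cv2.resize(s[105:255,320:520],(400,300),interpolation=2)
cv2.imwrite('pics/m7.png',M);print(ctrl.get_obs()['time_s'],ctrl.get_obs()['eef_pos'])
E
```

```text
24.65 [ 0.44819829 -0.1733584   0.26031874]
```

View pics/m7.png

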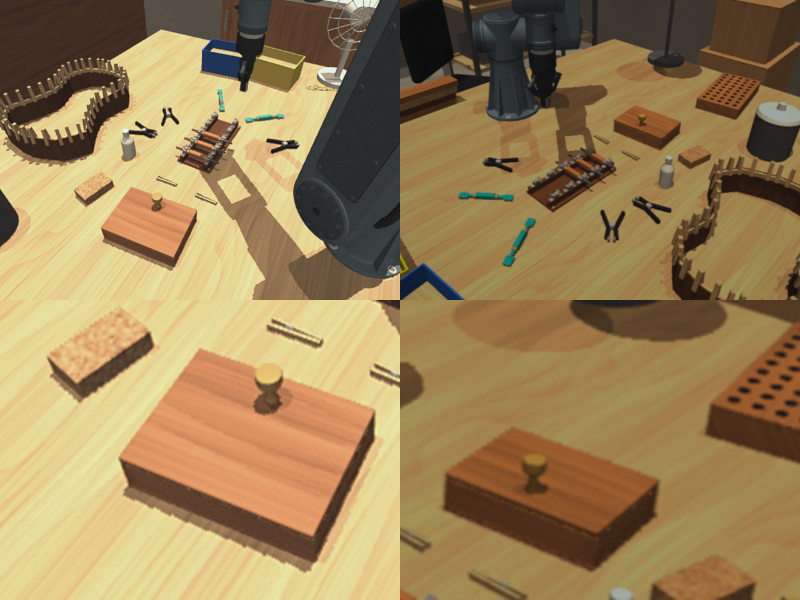

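The lid is fully shut, with the knob on top at (268,380) in the lower left panel. Three round tools are still clipped, the rest of the bench is undisturbed, and the robot is clear. Handing in.

```bash
python3 -c "
from bench import ctrl
print(ctrl.hand_in())"
```

```text
the job is handed in; nothing more can be done
None
```

I laid both flat-ended rifflers flat in the case and pushed the lid fully shut; the three round-ended ones are still in their clips, nothing else appears to have moved, and I handed the job in at about 25 s.

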